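# Dry a primed tin on the hand-held rack over the warm-air dryer

## Task

Lift the drying rack by its arched handle and carry it over the warm-air dryer, lined up with it and a few centimetres clear of the grille. By tilting the rack, roll the freshly primed tin from its end of the bowed rack up to the middle, under the handle, and keep it there for at least 5 seconds without letting it run on into the far end board and without touching it yourself. Finish while still holding the rack over the dryer, level, with the tin at rest in the middle, and leave the other jar, tin and bottle alone.

Things in the scene. Friction and masses are not known exactly. Their poses are not given: they have to be found in the camera images.
- rack: Loose carrying rack, 0.5 kg, 354 mm long (y), 156 mm wide (x), 200 mm high, z up; origin at the centre of its underside. Two plywood end boards (inner faces at y = +-165 mm, 70 mm high) carry two floor bars along y and two side guides. The bars bow upward (arc radius 2.5 m): tops 30 mm above the origin in the middle, 5 mm lower at the ends, so the level rack slopes y/2.5 rad away from its middle.
- rack_handle (a point): Middle of the rack's handle bar, on the rack's z axis 185 mm above its origin, axes as the rack. The wooden bar is 148 mm long (x), 22 mm thick (y) and 30 mm high, on two thin uprights at its ends; pinch its two flat faces (facing +-y) from above, here at its middle.
- tin: White primed tin with bare steel rims, 0.18 kg nominal, 110 mm long, lying across the rack, axis along the rack's x; rolls along the rack's y on its rims of 70 mm diameter. Origin at its centre, 65 mm above the rack's origin when in the middle; its y and z axes turn with it. Side guides leave 3 mm play at each end. Starts at rest against the end board at the rack's +y end. Wet paint: do not touch.
- tin_center (a point): Centre of the tin (its origin). It rolls like a solid cylinder: 6.5 m/s2 along the bars per rad of local slope (rack tilt about x plus the bow), less a rolling resistance worth about 0.014 rad. Past the middle it gathers speed down the other side unless the rack is tilted back in time. It touches an end board when 130 mm from the rack's middle along y.
- dryer: Fixed warm-air table dryer, a grey box 280 mm long (its y axis), 170 mm wide (x) and 59 mm high with a slotted grille as its top; origin at the centre of its underside, z up. The rack belongs above it with its long axis parallel to the dryer's long axis, either way round.
- dryer_top (a point): Centre of the dryer's grille, 59 mm above its origin, axes as the dryer.
- lidded_jar: Glass jar with a lid, 70 mm across, 95 mm high, standing; a bystander. Origin at the centre of its underside.
- open_tin: Open white tin standing, 74 mm across, 100 mm high; a bystander. Origin at the centre of its underside.
- primed_bottle: White bottle standing, 72 mm across, 200 mm high; a bystander. Origin at the centre of its underside.
There are look-alikes about, which are no part of the job. Leave any turquoise look-alike of the tin alone.

How it is judged:
By the outcome, as a careful person would: the job done as asked, in the order asked, and still so for the second after the job is handed in, while the arm keeps its last pose, push and grip.
It also fails if it takes over 64 s, if anything falls off the work surface, if the arm or the gripper's body presses on something with over 40 N, if the wrist force passes 120 N, or if a joint passes its speed limit or range.

## Robot

A 7-joint arm with a two-finger parallel gripper is mounted at the origin on the work surface. World frame = base frame: x ahead of the robot, y to its left, z up, the work surface at z = 0. Lengths are in m, angles in rad, forces in N, time in s.
With the tool pointing down it reaches from about 0.4 to 0.875 m from the base axis. Payload 19.3 kg.
Tool frame: the origin (TCP) lies midway between the tips of the shut fingers; the grasp point (between the pads) lies robot.grip_point_offset behind it (robot.grip_point_offset is the distance from the TCP to the grasp point, in m); z points along the fingers, y is the line along which they close (so a half turn about z gives the same grasp; the last joint's range is limited). The gripper opens to 85 mm and grips with 20 to 120 N. Pads are 22 mm wide; open, the fingers measure 114 mm over their backs; the gripper's body (76 mm by 85 mm) begins 54 mm behind the grasp point. The pads swing forward as they close: fully open they stand 13 mm farther back than shut.
Start: joints at [1.25, 0.521, -0.036, 1.599, 0.021, 1.021, -0.113], TCP at [0.155, -0.605, 0.231] pointing down, gripper open.
Joint ranges: [-2.91, 2.91], [-0.3, 2.13], [-1.5, 1.42], [0.17, 2.43], [-1.26, 4.41], [0.16, 1.93], [-2.52, 2.52]. Speed limits (rad/s): [1.89, 1.89, 2.39, 2.39, 3.01, 3.01, 3.01].

## Interface

Orientations are given as a rotation vector (axis times angle).
In Python, from cell import robot gives the robot as it stands.
- The arm moves only by the tool carry_out, never from a script. Its argument "motion" is a list of rows, each an object with "xyz": the shift along the tool's x, y, z as a fraction of full scale, a list of three; "angular": the turn, a rotation vector about the tool's x, y, z as a fraction of full scale, a list of three; "fingers": the opening, from 0 (shut) to 1 (fully open). A call has 1 to 12 rows; each row shifts and turns the commanded pose from where the row before left it, along the tool's axes as they then stand; what a row does not reach is not made up. Full scale, the value 1, is 2 cm for a shift and 30 degrees for a turn. A row lasts 1/12 s, in which the tool goes at most 41.7 mm and 7.16 degrees, less where a joint would pass 70% of its speed; a pose out of reach is approached as far as the arm can. A call with a number of a shift or a turn outside -1 to 1 is refused whole. A call with a gripper value outside its range is refused whole. The fingers move at their own pace and stop on an object; "squeeze" is the grip in N (left out, the last holds). Time passes only in rows, so rows that do not move let the fingers close. It gives the time, the measured TCP pose, the force, the opening and the grip force at its end, in the units of the state.
- robot.state(): the state, without advancing time (a new reading comes with each control period).
- robot.capture(name): name is "side" or "top"; returns a dict with "frame" (420x560x3 uint8, red, green, blue), "mtx" (3x3 intrinsics, pixels), "world_to_cam" (4x4, takes a point from world to camera coordinates). Camera axes: x right, y up, looking along -z (the intrinsics and any distortion apply to the point x, -y, -z); pixel columns grow to the right and rows downward; lengths in m; the calibration is good to about 2 mm. A picture is of the moment at which its call begins. There is no depth.
- robot.finish_job(): hands the job in; it is judged then, once.
The state is a dict: "time_s": time; "q": joint angles; "qvel": joint speeds; "joint_efforts": joint torques, N m; "tcp_pos": TCP position; "tcp_rot": TCP orientation; "contact_force": force on the tool from outside, world axes, zero at the start; "ft_torque": the same for the moment, N m; "gripper_width": finger opening in m; "finger_force": force on a finger pad.
Only numpy, scipy, OpenCV 4.12 (cv2) and the standard library are available. Lean on these libraries where they do the work, as an engineer would, in place of code of your own. Each camera call takes 0.05 s, during which the arm holds its last target. There are 200 camera calls.

## Working session

There is one attempt and no reset: what is moved stays moved. The work goes in short steps, Python scripts to look and compute and a tool call to move; the robot and the scene stay as the last step left them, time stands still between calls to the robot, and variables do not carry over. Pictures are saved under pics/ and viewed, at most 11 in all, crops included, and the job is handed in when it is done.

Besides the shell and the picture viewer there is one more tool, called after "Emit:" as name([rows], argument=value, ...), one row to a line, values as JSON. carry_out: Moves the arm, as the interface text tells. Shift numbers are shares of 2 cm and turn numbers shares of 30 degrees, none past 1 either way. Its arguments: {"type":"object","properties":{"motion":{"type":"array","items":{"type":"object","properties":{"xyz":{"type":"array","items":{"type":"number","minimum":-1,"maximum":1}},"angular":{"type":"array","items":{"type":"number","minimum":-1,"maximum":1}},"fingers":{"type":"number"}}}},"squeeze":{"type":"number"}},"required":["motion"]}

```bash
ls; mkdir -p pics; python3 - <<'E'
from cell import robot
import cv2
s=robot.state(); print(s, robot.grip_point_offset)
for n in("side","top"):
    c=robot.capture(n); cv2.imwrite(f"pics/{n}0.png",c["frame"][:,:,::-1]); print(n,c["mtx"].tolist(),c["world_to_cam"].round(4).tolist(), [k for k in c])
E
```

```text
pics
{'time_s': 0.0, 'q': array([ 1.24980209,  0.52203748, -0.03632245,  1.60000055,  0.0211986 ,
        1.02109928, -0.11278651]), 'qvel': array([-0.00082659,  0.00098743, -0.00123574, -0.0002382 , -0.00073634,
        0.00032331, -0.00014663]), 'joint_efforts': array([ 2.49540853e-04, -9.27121210e+01,  1.98014170e+00, -3.69930482e+01,
        1.78232737e-02,  8.29210243e-03,  3.09889833e-05]), 'tcp_pos': array([ 0.15498599, -0.60512918,  0.23071383]), 'tcp_rot': array([-3.11579728e+00, -3.92770283e-01,  3.58144009e-04]), 'contact_force': array([-0.84593322,  0.00851416, -0.34865671]), 'ft_torque': array([ 0.00704024, -0.00761536, -0.00458183]), 'finger_force': 0.0, 'gripper_width': 0.08559234079327585} 0.0187
side [[491.937896740622, 0.0, 275.93361474784], [0.0, 491.937896740622, 208.60355514207106], [0.0, 0.0, 1.0]] [[-0.9847, -0.1733, -0.019, 0.6452], [0.0918, -0.608, 0.7886, -0.1061], [-0.1483, 0.7748, 0.6146, -1.211], [0.0, 0.0, 0.0, 1.0]] ['frame', 'mtx', 'world_to_cam']
top [[425.3279952625494, 0.0, 272.8554488483847], [0.0, 425.3279952625494, 206.87244303771416], [0.0, 0.0, 1.0]] [[0.0747, -0.9972, -0.0035, 0.0271], [0.9735, 0.0721, 0.2172, -0.6557], [-0.2164, -0.0197, 0.9761, -1.1045], [0.0, 0.0, 0.0, 1.0]] ['frame', 'mtx', 'world_to_cam']
```

View pics/side0.png

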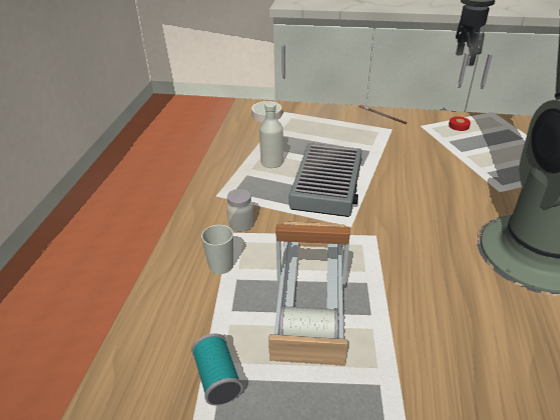

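View pics/top0.png

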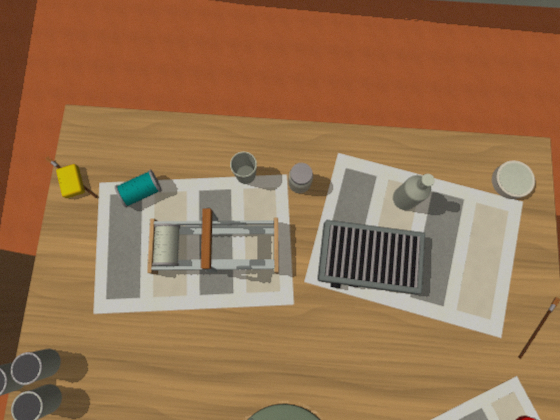

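The side view shows the handle bar near (313,233), the near end board near (308,348) with the tin at (310,322), and the dryer at (327,178). The top view shows the handle at (206,238), end boards at x≈152 and 276, the tin at (166,245), and the dryer at (372,257) turned by a few degrees.

```bash
cat > h.py <<'E'
import numpy as np, cv2
from cell import robot
def ray(c,uv):
    K=c["mtx"];T=c["world_to_cam"];d=np.array([(uv[0]-K[0,2])/K[0,0],-(uv[1]-K[1,2])/K[1,1],-1.])
    R=T[:3,:3];return -R.T@T[:3,3], R.T@d
def plane(c,uv,z):
    o,d=ray(c,uv);return o+d*(z-o[2])/d[2]
def tri(c1,u1,c2,u2):
    (o1,d1),(o2,d2)=ray(c1,u1),ray(c2,u2)
    s=np.linalg.lstsq(np.c_[d1,-d2],o2-o1,rcond=None)[0]
    a,b=o1+s[0]*d1,o2+s[1]*d2;return (a+b)/2,np.linalg.norm(a-b)
def proj(c,p):
    T=c["world_to_cam"];q=T[:3,:3]@np.asarray(p)+T[:3,3];K=c["mtx"]
    return np.array([K[0,0]*q[0]/-q[2]+K[0,2],-K[1,1]*q[1]/-q[2]+K[1,2]])
def blobs(c,lo,hi,roi,amin=30):
    x0,y0,x1,y1=roi;hsv=cv2.cvtColor(c["frame"],cv2.COLOR_RGB2HSV)
    m=np.zeros(hsv.shape[:2],np.uint8);m[y0:y1,x0:x1]=cv2.inRange(hsv,lo,hi)[y0:y1,x0:x1]
    cs,_=cv2.findContours(m,cv2.RETR_EXTERNAL,cv2.CHAIN_APPROX_NONE)
    return sorted([k for k in cs if cv2.contourArea(k)>amin],key=cv2.contourArea,reverse=True),m
E
python3 - <<'E'
from h import *
t=robot.capture("top");s=robot.capture("side")
for c,pts in((t,[(206,225),(207,255),(151,240),(276,240),(330,250),(322,240),(166,243)]),(s,[(313,227),(313,238),(310,350),(310,342),(310,320),(320,208),(310,190)])):
    h=cv2.cvtColor(c["frame"],cv2.COLOR_RGB2HSV);print([h[v,u].tolist() for u,v in pts])
def big(n,c,roi):
    x0,y0,x1,y1=roi;cv2.imwrite(n,cv2.resize(c["frame"][y0:y1,x0:x1,::-1],None,fx=4,fy=4,interpolation=cv2.INTER_CUBIC))
a=cv2.resize(t["frame"][195:300,140:290],None,fx=5,fy=5,interpolation=cv2.INTER_CUBIC);cv2.imwrite("pics/a.png",a[:,:,::-1])
b=cv2.resize(s["frame"][215:365,255:365],None,fx=4,fy=4,interpolation=cv2.INTER_CUBIC);cv2.imwrite("pics/b.png",b[:,:,::-1])
E
```

```text
[[13, 168, 150], [13, 170, 147], [17, 123, 178], [16, 123, 181], [4, 18, 112], [50, 18, 83], [30, 29, 166]]
[[12, 144, 163], [12, 139, 125], [16, 92, 155], [16, 93, 167], [42, 19, 206], [78, 13, 102], [150, 9, 55]]
```

View pics/a.png

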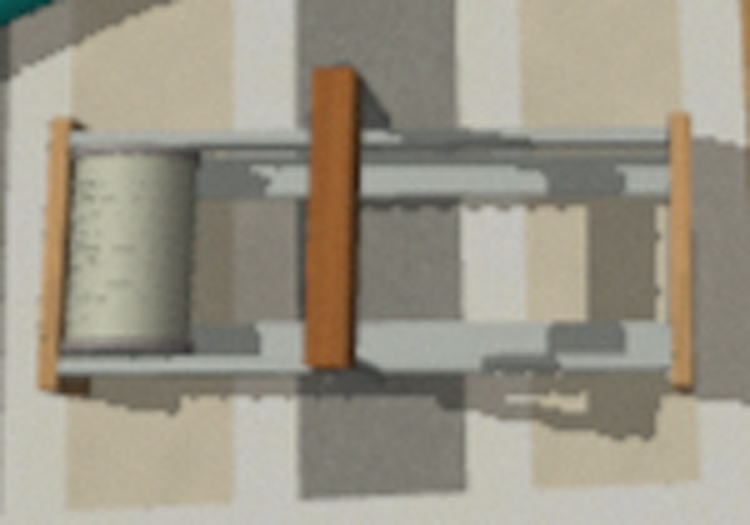

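View pics/b.png

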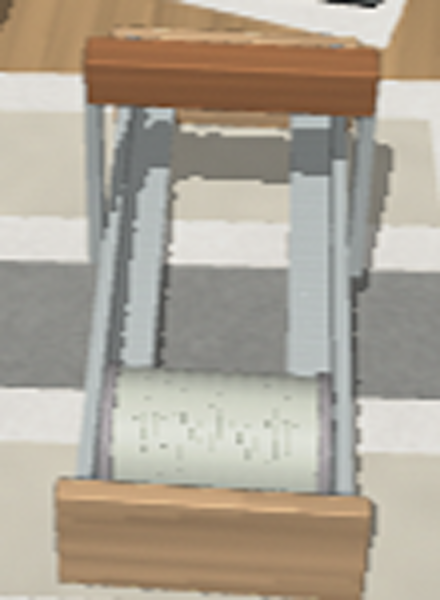

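The top crop shows the handle's top face from (202.8,208.6) to (210.4,268.6) in full-image pixels. The side crop shows its front face spanning x≈276–350, y≈227–242, with a thin strip of top face above.

```bash
python3 - <<'E'
from h import *
t=robot.capture("top");s=robot.capture("side")
h=cv2.cvtColor(s["frame"],cv2.COLOR_RGB2HSV)
for u in(280,313,345): print(u,h[220:245,u].tolist())
k,m=blobs(t,(8,145,60),(15,255,255),(190,200,225,280));r=cv2.minAreaRect(k[0]);print(r,cv2.boxPoints(r).round(1).tolist())
k2,m2=blobs(s,(8,110,60),(14,255,255),(265,215,360,250));r=cv2.minAreaRect(k2[0]);print(r,cv2.boxPoints(r).round(1).tolist())
# end boards top view
for roi in((140,200,165,285),(265,200,290,285)):
    k,_=blobs(t,(14,100,120),(20,160,255),roi);r=cv2.minAreaRect(k[0]);print("board",r,plane(t,r[0],.07).round(4))
# dryer
def zoom(c,roi,f,n):
    x0,y0,x1,y1=roi;cv2.imwrite(n,cv2.resize(c["frame"][y0:y1,x0:x1,::-1],None,fx=f,fy=f,interpolation=cv2.INTER_CUBIC))
x=cv2.resize(t["frame"][210:305,310:435],None,fx=3,fy=3,interpolation=cv2.INTER_CUBIC)
y=cv2.resize(s["frame"][130:225,280:370],None,fx=4,fy=4,interpolation=cv2.INTER_CUBIC)
H=max(len(x),len(y));x,y=[cv2.copyMakeBorder(i,0,H-len(i),0,0,cv2.BORDER_CONSTANT) for i in(x,y)]
cv2.imwrite("pics/c.png",np.hstack([x,y])[:,:,::-1]);print(x.shape,y.shape)
E
```

```text
280 [[16, 106, 166], [17, 104, 164], [17, 104, 165], [17, 101, 166], [13, 132, 157], [12, 142, 163], [12, 141, 165], [13, 143, 157], [12, 142, 153], [13, 143, 153], [12, 142, 174], [12, 140, 140], [12, 139, 125], [12, 138, 131], [12, 140, 137], [12, 139, 132], [13, 139, 128], [13, 139, 127], [12, 141, 127], [13, 144, 122], [12, 151, 130], [17, 17, 105], [60, 5, 141], [42, 10, 132], [36, 10, 131]]
313 [[16, 107, 170], [17, 105, 173], [16, 103, 141], [15, 95, 193], [15, 95, 209], [15, 97, 189], [13, 137, 156], [13, 145, 162], [13, 142, 165], [12, 142, 156], [12, 142, 158], [13, 142, 163], [12, 142, 169], [13, 141, 130], [13, 140, 129], [13, 141, 137], [13, 139, 130], [12, 139, 125], [12, 140, 126], [12, 139, 128], [13, 140, 126], [12, 141, 121], [13, 126, 117], [16, 93, 164], [16, 93, 156]]
345 [[21, 8, 223], [21, 8, 225], [17, 8, 227], [21, 8, 226], [24, 6, 228], [19, 27, 200], [17, 92, 160], [13, 143, 159], [13, 144, 152], [12, 143, 160], [12, 141, 161], [13, 144, 156], [13, 143, 157], [12, 141, 177], [12, 141, 139], [12, 141, 127], [12, 139, 132], [13, 139, 128], [12, 143, 125], [12
[... 179 characters left out ...]
1810340881348) [[200.5, 267.8999938964844], [201.89999389648438, 208.8000030517578], [211.39999389648438, 209.0], [209.89999389648438, 268.20001220703125]]
((312.36322021484375, 233.64622497558594), (73.23516082763672, 16.897079467773438), 2.4895529747009277) [[275.3999938964844, 240.5], [276.1000061035156, 223.60000610351562], [349.29998779296875, 226.8000030517578], [348.6000061035156, 243.6999969482422]]
board ((150.65745544433594, 245.50828552246094), (3.574000597000122, 53.18954086303711), 3.012787342071533) [0.5205 0.3992 0.07  ]
board ((275.6355895996094, 244.50758361816406), (53.03015899658203, 3.7908437252044678), 88.80650329589844) [0.5484 0.0604 0.07  ]
(380, 375, 3) (380, 360, 3)
```

View pics/c.png

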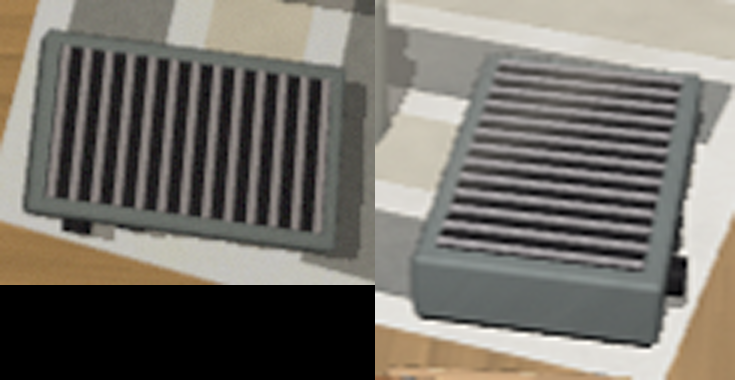

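The dryer crop shows the grille corners clearly: the slot field runs from (68,48) to (310,233) in the top crop, and the top face from (415,260) to (697,75) in the side crop.

```bash
python3 - <<'E'
from h import *
t=robot.capture("top");s=robot.capture("side")
T=lambda p:(p[0]/3+310-.3,p[1]/3+210-.3); S=lambda p:((p[0]-375)/4+280-.4,p[1]/4+130-.4)
P=[]
for a,b in(((47,32),(415,260)),((343,68),(488,55)),((333,247),(697,75)),((27,210),(662,287))):
    p,e=tri(t,T(a),s,S(b));P.append(p);print(p.round(4),round(e,4))
P=np.array(P);print("dryer",P.mean(0),"dims",[np.linalg.norm(P[i]-P[i-3]) for i in range(4)])
L=(P[0]+P[3]-P[1]-P[2])/2;print("yaw",np.degrees(np.arctan2(-L[0],L[1])), [np.degrees(np.arctan2(-d[0],d[1])) for d in(P[0]-P[1],P[3]-P[2])])
print([plane(t,T(a),.059).round(4).tolist() for a in((47,32),(343,68),(333,247),(27,210))],"slots",np.mean([plane(t,T(a),.059) for a in((68,48),(325,78),(317,233),(50,200))],0))
print("handle",tri(t,(205.4,238.4),s,(312.7,229.1)), plane(t,(205.4,238.4),.2))
for a,b in(((206.4,208.5),(276.1,227)),((205.,268.3),(349.6,230.3))): print(tri(t,a,s,b))
# bystanders tops
for n,uv,z in(("open",(243,163),.1),("jar",(301,174),.095),("bottle",(427,181),.2),("bottlebase",(408,197),.06)): print(n,plane(t,uv,z).round(3))
E
```

```text
[ 0.629  -0.073   0.0529] 0.001
[ 0.6143 -0.3467  0.0544] 0.0008
[ 0.4517 -0.337   0.0558] 0.0005
[ 0.4637 -0.0624  0.0566] 0.0001
dryer [ 0.53967756 -0.20475519  0.05492769] dims [np.float64(0.2741215166142), np.float64(0.1628578740203702), np.float64(0.2748196171119211), np.float64(0.16574443271697195)]
yaw -2.79368919630223 [np.float64(-3.0906489259303758), np.float64(-2.497487536968029)]
[[0.6273, -0.0723, 0.059], [0.6138, -0.3451, 0.059], [0.4513, -0.3359, 0.059], [0.4635, -0.0622, 0.059]] slots [ 0.53836391 -0.20624811  0.059     ]
handle (array([0.53477348, 0.23057435, 0.19748662]), np.float64(0.0017396614507005329)) [0.53356061 0.23013323 0.2       ]
(array([0.60864082, 0.23612351, 0.19820397]), np.float64(0.0016887767897325497))
(array([0.46223337, 0.2235822 , 0.19800777]), np.float64(9.933578187894844e-05))
open [0.763 0.167 0.1  ]
jar [0.745 0.005 0.095]
bottle [ 0.718 -0.304  0.2  ]
bottlebase [ 0.711 -0.3    0.06 ]
```

Emit:
carry_out([
  {"xyz": [0.2,0,-0.5],"angular": [0,0,0.16],"fingers": 1},
  {"xyz": [0.5,-0.2,-0.8],"angular": [0,0,0.16],"fingers": 1},
  {"xyz": [0.9,-0.5,-0.8],"fingers": 1},
  {"xyz": [0.9,-0.5,-0.7],"fingers": 1},
  {"xyz": [0.9,-0.5,-0.5],"fingers": 1},
  {"xyz": [0.9,-0.5,-0.2],"fingers": 1},
  {"xyz": [0.9,-0.5,0],"fingers": 1},
  {"xyz": [0.9,-0.5,0],"fingers": 1},
  {"xyz": [0.9,-0.5,0],"fingers": 1},
  {"xyz": [0.9,-0.5,0],"fingers": 1},
  {"xyz": [0.9,-0.5,0],"fingers": 1},
  {"xyz": [0.9,-0.5,0],"fingers": 1},
])

```text
$.motion[2]: bad value
```

Emit:
carry_out([
  {"xyz": [0.2,0,-0.5],"angular": [0,0,0.16],"fingers": 1},
  {"xyz": [0.5,-0.2,-0.8],"angular": [0,0,0.16],"fingers": 1},
  {"xyz": [0.9,-0.5,-0.8],"angular": [0,0,0],"fingers": 1},
  {"xyz": [0.9,-0.5,-0.7],"angular": [0,0,0],"fingers": 1},
  {"xyz": [0.9,-0.5,-0.5],"angular": [0,0,0],"fingers": 1},
  {"xyz": [0.9,-0.5,-0.2],"angular": [0,0,0],"fingers": 1},
  {"xyz": [0.9,-0.5,0],"angular": [0,0,0],"fingers": 1},
  {"xyz": [0.9,-0.5,0],"angular": [0,0,0],"fingers": 1},
  {"xyz": [0.9,-0.5,0],"angular": [0,0,0],"fingers": 1},
  {"xyz": [0.9,-0.5,0],"angular": [0,0,0],"fingers": 1},
  {"xyz": [0.9,-0.5,0],"angular": [0,0,0],"fingers": 1},
  {"xyz": [0.9,-0.5,0],"angular": [0,0,0],"fingers": 1},
])

```text
time_s: 1.4
tcp_pos: [0.34, -0.4836, 0.3014]
tcp_rot: [3.139, 0.131, 0.0]
contact_force: [0.5, -0.2, 0.1]
gripper_width: 0.0852
finger_force: 0.0
```

Emit:
carry_out([
  {"xyz": [0.8,-0.8,0],"angular": [0,0,0],"fingers": 1},
  {"xyz": [0.8,-1,0],"angular": [0,0,0],"fingers": 1},
  {"xyz": [0.8,-1,0],"angular": [0,0,0],"fingers": 1},
  {"xyz": [0.8,-1,0],"angular": [0,0,0],"fingers": 1},
  {"xyz": [0.8,-1,0],"angular": [0,0,0],"fingers": 1},
  {"xyz": [0.8,-1,0],"angular": [0,0,0],"fingers": 1},
  {"xyz": [0.8,-1,0],"angular": [0,0,0],"fingers": 1},
  {"xyz": [0.7,-1,0],"angular": [0,0,0],"fingers": 1},
  {"xyz": [0.6,-1,0],"angular": [0,0,0],"fingers": 1},
  {"xyz": [0.6,-1,0],"angular": [0,0,0],"fingers": 1},
  {"xyz": [0.6,-1,0],"angular": [0,0,0],"fingers": 1},
  {"xyz": [0.6,-1,0],"angular": [0,0,0],"fingers": 1},
])

```text
time_s: 2.4
tcp_pos: [0.4934, -0.2335, 0.3014]
tcp_rot: [3.139, 0.131, 0.0]
contact_force: [-0.3, -0.7, -0.9]
gripper_width: 0.0856
finger_force: 0.0
```

Emit:
carry_out([
  {"xyz": [0.4,-1,0],"angular": [0,0,0],"fingers": 1},
  {"xyz": [0.4,-1,0],"angular": [0,0,0],"fingers": 1},
  {"xyz": [0.4,-1,0],"angular": [0,0,0],"fingers": 1},
  {"xyz": [0.2,-1,0],"angular": [0,0,0],"fingers": 1},
  {"xyz": [0.2,-1,0],"angular": [0,0,0],"fingers": 1},
  {"xyz": [0,-1,0],"angular": [0,0,0],"fingers": 1},
  {"xyz": [0,-1,0],"angular": [0,0,0],"fingers": 1},
  {"xyz": [0,-1,0],"angular": [0,0,0],"fingers": 1},
  {"xyz": [0,-1,0],"angular": [0,0,0],"fingers": 1},
  {"xyz": [0,-1,0],"angular": [0,0,0],"fingers": 1},
  {"xyz": [0,-1,0],"angular": [0,0,0],"fingers": 1},
  {"xyz": [0,-1,0],"angular": [0,0,0],"fingers": 1},
])

```text
time_s: 3.4
tcp_pos: [0.5048, 0.0082, 0.3014]
tcp_rot: [3.139, 0.131, 0.0]
contact_force: [-0.2, 0.2, -0.0]
gripper_width: 0.0857
finger_force: 0.0
```

Emit:
carry_out([
  {"xyz": [0.2,-1,0],"angular": [0,0,0],"fingers": 1},
  {"xyz": [0.2,-1,0],"angular": [0,0,0],"fingers": 1},
  {"xyz": [0.2,-1,0],"angular": [0,0,0],"fingers": 1},
  {"xyz": [0.2,-1,0],"angular": [0,0,0],"fingers": 1},
  {"xyz": [0.2,-1,0],"angular": [0,0,0],"fingers": 1},
  {"xyz": [0.2,-1,0],"angular": [0,0,0],"fingers": 1},
  {"xyz": [0.2,-1,0],"angular": [0,0,0],"fingers": 1},
  {"xyz": [0.2,-1,0],"angular": [0,0,0],"fingers": 1},
  {"xyz": [0.2,-1,0],"angular": [0,0,0],"fingers": 1},
  {"xyz": [0.2,-0.9,0],"angular": [0,0,0],"fingers": 1},
  {"xyz": [0.2,-0.6,0],"angular": [0,0,0],"fingers": 1},
  {"xyz": [0,0,0],"angular": [0,0,0],"fingers": 1},
])

```text
time_s: 4.4
tcp_pos: [0.5313, 0.2227, 0.3011]
tcp_rot: [-3.138, -0.135, 0.0]
contact_force: [-0.1, 0.2, 0.4]
gripper_width: 0.0854
finger_force: 0.0
```

Emit:
carry_out([
  {"xyz": [0.15,-0.35,0.3],"angular": [0,0,0],"fingers": 1},
  {"xyz": [0,0,0.8],"angular": [0,0,0],"fingers": 1},
  {"xyz": [0,0,0.8],"angular": [0,0,0],"fingers": 1},
  {"xyz": [0,0,0.8],"angular": [0,0,0],"fingers": 1},
  {"xyz": [0,0,0],"angular": [0,0,0],"fingers": 1},
])

```text
time_s: 4.82
tcp_pos: [0.5329, 0.2259, 0.2443]
tcp_rot: [3.137, 0.129, -0.006]
contact_force: [-0.5, -0.7, -0.4]
gripper_width: 0.0852
finger_force: 0.0
```

```bash
python3 - <<'E'
from h import *
s=robot.state();print(s["tcp_pos"],s["tcp_rot"],s["q"].round(2))
c=robot.capture("side");cv2.imwrite("pics/d.png",cv2.resize(c["frame"][150:370,200:420,::-1],None,fx=2.7,fy=2.7))
E
```

```text
[0.53289139 0.22594499 0.24430935] [ 3.13696087  0.12898513 -0.00582583] [-0.25  0.45 -0.35  1.69  0.18  1.03 -2.15]
```

View pics/d.png

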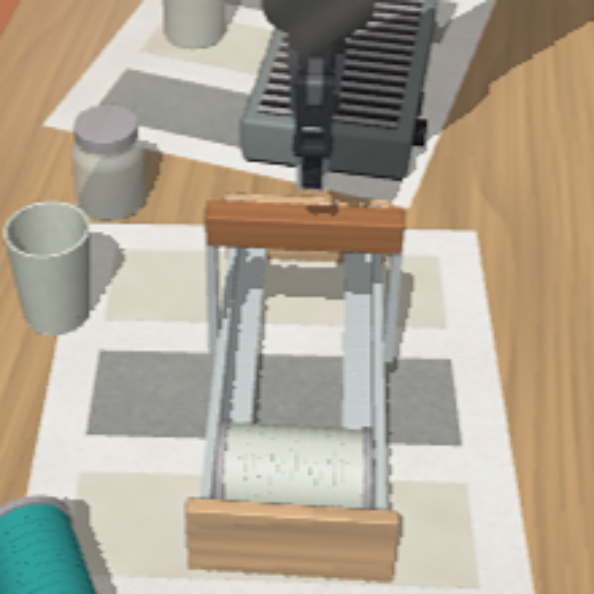

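Gripper sits over the handle's middle (finger at crop x 312, bar 207–403). Nudge +y 3 mm, descend and grip.

Emit:
carry_out([
  {"xyz": [0,-0.15,0.7],"angular": [0,0,0],"fingers": 1},
  {"xyz": [0,0,0.8],"angular": [0,0,0],"fingers": 1},
  {"xyz": [0,0,0.8],"angular": [0,0,0],"fingers": 1},
  {"xyz": [0,0,0.8],"angular": [0,0,0],"fingers": 1},
  {"xyz": [0,0,0.5],"angular": [0,0,0],"fingers": 1},
  {"xyz": [0,0,0],"angular": [0,0,0],"fingers": 1},
  {"xyz": [0,0,0],"angular": [0,0,0],"fingers": 1},
  {"xyz": [0,0,0],"angular": [0,0,0],"fingers": 1},
])

```text
time_s: 5.53
tcp_pos: [0.5341, 0.2305, 0.1765]
tcp_rot: [-3.138, -0.13, -0.002]
contact_force: [-0.0, -0.4, 0.7]
gripper_width: 0.0854
finger_force: 0.0
```

Emit:
carry_out([
  {"xyz": [0,0,0.45],"angular": [0,0,0],"fingers": 1},
  {"xyz": [0,0,0],"angular": [0,0,0],"fingers": 0.5},
  {"xyz": [0,0,0],"angular": [0,0,0],"fingers": 0},
  {"xyz": [0,0,0],"angular": [0,0,0],"fingers": 0},
  {"xyz": [0,0,0],"angular": [0,0,0],"fingers": 0},
  {"xyz": [0,0,0],"angular": [0,0,0],"fingers": 0},
  {"xyz": [0,0,0],"angular": [0,0,0],"fingers": 0},
  {"xyz": [0,0,0],"angular": [0,0,0],"fingers": 0},
  {"xyz": [0,0,0],"angular": [0,0,0],"fingers": 0},
], squeeze=90)

```text
time_s: 6.28
tcp_pos: [0.5336, 0.2306, 0.1667]
tcp_rot: [-3.139, -0.131, -0.001]
contact_force: [-1.4, -0.6, 5.4]
gripper_width: 0.0207
finger_force: 89.2
```

Emit:
carry_out([
  {"xyz": [0,0,-0.15],"angular": [0,0,0],"fingers": 0},
  {"xyz": [0,0,-0.3],"angular": [0,0,0],"fingers": 0},
  {"xyz": [0,0,-0.5],"angular": [0,0,0],"fingers": 0},
  {"xyz": [0,0,-0.6],"angular": [0,0,0],"fingers": 0},
  {"xyz": [0,0,-0.6],"angular": [0,0,0],"fingers": 0},
  {"xyz": [0,0,-0.6],"angular": [0,0,0],"fingers": 0},
  {"xyz": [0,0,-0.6],"angular": [0,0,0],"fingers": 0},
  {"xyz": [0,0,-0.6],"angular": [0,0,0],"fingers": 0},
  {"xyz": [0,0,-0.6],"angular": [0,0,0],"fingers": 0},
  {"xyz": [0,0,-0.4],"angular": [0,0,0],"fingers": 0},
  {"xyz": [0,0,-0.2],"angular": [0,0,0],"fingers": 0},
  {"xyz": [0,0,-0.1],"angular": [0,0,0],"fingers": 0},
])

```text
time_s: 7.28
tcp_pos: [0.5336, 0.2304, 0.2721]
tcp_rot: [-3.139, -0.131, -0.001]
contact_force: [0.1, -0.5, -8.4]
gripper_width: 0.0209
finger_force: 88.5
```

```bash
cat >> h.py <<'E'
def rackpose(c,s=None,pose=None):
    "expected rack frame from the tool: origin 0.185 below grasp point in tool axes"
    from scipy.spatial.transform import Rotation as Ro
    st=robot.state();R=Ro.from_rotvec(st["tcp_rot"]).as_matrix();g=st["tcp_pos"]
    Rr=np.c_[R[:,0],-R[:,1],-R[:,2]];return g,Rr
def tilt():
    _,R=rackpose(None);return R[2,1],R[2,0],np.degrees(np.arctan2(R[1,0],R[0,0])) # +y end up, +x up, yaw
E
python3 - <<'E'
from h import *
print(tilt(),robot.state()["contact_force"],robot.state()["tcp_pos"])
c=robot.capture("side");t=robot.capture("top")
x=cv2.resize(c["frame"][120:360,220:400],None,fx=2.4,fy=2.4);y=cv2.resize(t["frame"][180:300,120:300],None,fx=2,fy=2)
y=cv2.copyMakeBorder(y,0,len(x)-len(y),0,0,cv2.BORDER_CONSTANT)
cv2.imwrite("pics/e.png",np.hstack([x,y])[:,:,::-1]);print(x.shape,y.shape)
E
```

```text
(np.float64(0.00023585346725561528), np.float64(0.0008118850070723511), np.float64(4.763678806128689)) [ 0.13930932 -0.46185766 -8.41777374] [0.53363363 0.23041458 0.27210514]
(576, 432, 3) (576, 360, 3)
```

View pics/e.png

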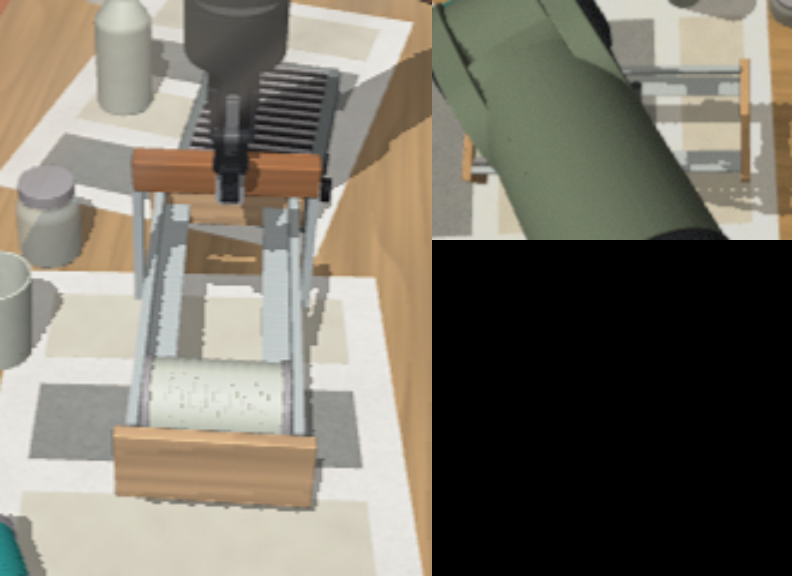

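Rack is lifted with the tin still at the near (+y) board, about (218,395) in the crop.

Emit:
carry_out([
  {"xyz": [-0.02,0.15,0],"angular": [0,0,0.02],"fingers": 0},
  {"xyz": [-0.03,0.3,0],"angular": [0,0,0.02],"fingers": 0},
  {"xyz": [-0.04,0.45,0],"angular": [0,0,0.02],"fingers": 0},
  {"xyz": [-0.04,0.6,0],"angular": [0,0,0.02],"fingers": 0},
  {"xyz": [-0.04,0.75,0],"angular": [0,0,0.02],"fingers": 0},
  {"xyz": [-0.03,0.8,0],"angular": [0,0,0.02],"fingers": 0},
  {"xyz": [-0.02,0.8,0],"angular": [0,0,0.02],"fingers": 0},
  {"xyz": [-0.01,0.8,0],"angular": [0,0,0.02],"fingers": 0},
  {"xyz": [0,0.8,0],"angular": [0,0,0.02],"fingers": 0},
  {"xyz": [0,0.8,0],"angular": [0,0,0.02],"fingers": 0},
  {"xyz": [0,0.8,0],"angular": [0,0,0.02],"fingers": 0},
  {"xyz": [0.01,0.8,0],"angular": [0,0,0.02],"fingers": 0},
])

```text
time_s: 8.38
tcp_pos: [0.5315, 0.0715, 0.2713]
tcp_rot: [-3.141, 0.069, -0.0]
contact_force: [0.8, 0.0, -8.1]
gripper_width: 0.0211
finger_force: 88.5
```

Emit:
carry_out([
  {"xyz": [0.07,0.8,0],"angular": [0,0,0.017],"fingers": 0},
  {"xyz": [0.07,0.8,0],"angular": [0,0,0],"fingers": 0},
  {"xyz": [0.07,0.8,0],"angular": [0,0,0],"fingers": 0},
  {"xyz": [0.07,0.8,0],"angular": [0,0,0],"fingers": 0},
  {"xyz": [0.07,0.8,0],"angular": [0,0,0],"fingers": 0},
  {"xyz": [0.07,0.8,0],"angular": [0,0,0],"fingers": 0},
  {"xyz": [0.07,0.8,0],"angular": [0,0,0],"fingers": 0},
  {"xyz": [0.07,0.8,0],"angular": [0,0,0],"fingers": 0},
  {"xyz": [0.07,0.8,0],"angular": [0,0,0],"fingers": 0},
  {"xyz": [0.07,0.75,0],"angular": [0,0,0],"fingers": 0},
  {"xyz": [0.07,0.65,0],"angular": [0,0,0],"fingers": 0},
  {"xyz": [0.07,0.55,0],"angular": [0,0,0],"fingers": 0},
])

```text
time_s: 9.38
tcp_pos: [0.5389, -0.1123, 0.2713]
tcp_rot: [3.14, -0.082, 0.0]
contact_force: [0.6, -0.1, -8.1]
gripper_width: 0.0209
finger_force: 88.5
```

Emit:
carry_out([
  {"xyz": [0.05,0.48,0],"angular": [0,0,0],"fingers": 0},
  {"xyz": [0.05,0.42,0],"angular": [0,0,0],"fingers": 0},
  {"xyz": [0.05,0.36,0],"angular": [0,0,0],"fingers": 0},
  {"xyz": [0.05,0.3,0],"angular": [0,0,0],"fingers": 0},
  {"xyz": [0,0.24,0],"angular": [0,0,0],"fingers": 0},
  {"xyz": [0,0.18,0],"angular": [0,0,0],"fingers": 0},
  {"xyz": [0,0.12,0],"angular": [0,0,0],"fingers": 0},
  {"xyz": [0,0.06,0],"angular": [0,0,0],"fingers": 0},
  {"xyz": [0,0,0],"angular": [0,0,0],"fingers": 0},
  {"xyz": [0,0,0],"angular": [0,0,0],"fingers": 0},
])

```text
time_s: 10.22
tcp_pos: [0.5409, -0.1534, 0.2713]
tcp_rot: [-3.14, 0.08, -0.0]
contact_force: [0.0, -0.1, -7.4]
gripper_width: 0.0206
finger_force: 88.5
```

Emit:
carry_out([
  {"xyz": [0,0.1,0],"angular": [0,0,0],"fingers": 0},
  {"xyz": [0,0.2,0],"angular": [0,0,0],"fingers": 0},
  {"xyz": [0,0.3,0],"angular": [0,0,0],"fingers": 0},
  {"xyz": [0,0.35,0],"angular": [0,0,0],"fingers": 0},
  {"xyz": [0,0.35,0],"angular": [0,0,0],"fingers": 0},
  {"xyz": [0,0.35,0],"angular": [0,0,0],"fingers": 0},
  {"xyz": [0,0.3,0],"angular": [0,0,0],"fingers": 0},
  {"xyz": [0,0.25,0],"angular": [0,0,0],"fingers": 0},
  {"xyz": [0,0.2,0],"angular": [0,0,0],"fingers": 0},
  {"xyz": [0,0.15,0],"angular": [0,0,0],"fingers": 0},
  {"xyz": [0,0.1,0],"angular": [0,0,0],"fingers": 0},
  {"xyz": [0,0,0],"angular": [0,0,0],"fingers": 0},
])

```text
time_s: 11.22
tcp_pos: [0.5381, -0.207, 0.2713]
tcp_rot: [3.14, -0.081, -0.0]
contact_force: [-0.4, 0.7, -7.7]
gripper_width: 0.0209
finger_force: 88.5
```

```bash
python3 - <<'E'
from h import *
print(tilt(),robot.state()["tcp_pos"])
c=robot.capture("side");t=robot.capture("top")
x=cv2.resize(c["frame"][90:260,260:380],None,fx=3.3,fy=3.3);y=cv2.resize(t["frame"][200:310,290:440],None,fx=2.4,fy=2.4)
y=cv2.copyMakeBorder(y,0,len(x)-len(y),0,0,cv2.BORDER_CONSTANT)
cv2.imwrite("pics/f.png",np.hstack([x,y])[:,:,::-1]);print(x.shape,y.shape)
# predicted pixels of rack points (rack frame, mm) in both views
g,R=rackpose(c)
for n,p in(("+y board top mid",(0,171,70)),("+y board top +x",(78,171,70)),("+y board top -x",(-78,171,70)),("tin",(0,130,61.5)),("mid tin",(0,0,65)),("handle",(0,0,200)),("-y board top mid",(0,-171,70))):
    w=g+R@(np.array(p)/1000-[0,0,.185-.0187]); print(n,w.round(3),"side",proj(c,w).round(1),"top",proj(t,w).round(1))
E
```

```text
(np.float64(-7.188366142218382e-05), np.float64(-4.9466674557304014e-05), np.float64(-2.959655555620148)) [ 0.53806566 -0.20701524  0.27125945]
(561, 396, 3) (561, 360, 3)
+y board top mid [ 0.547 -0.036  0.175] side [320.4 166.5] top [314.5 242.4]
+y board top +x [ 0.625 -0.04   0.175] side [289.3 163.2] top [317.7 211.8]
+y board top -x [ 0.469 -0.032  0.175] side [352.1 169.9] top [311.1 274.1]
tin [ 0.545 -0.077  0.167] side [322.7 160.6] top [330.5 244.9]
mid tin [ 0.538 -0.206  0.17 ] side [329.9 134.5] top [383.1 251.3]
handle [ 0.538 -0.206  0.305] side [332.5  88.2] top [398.7 244.1]
-y board top mid [ 0.529 -0.377  0.175] side [338.  105.2] top [453.5 259.8]
```

View pics/f.png

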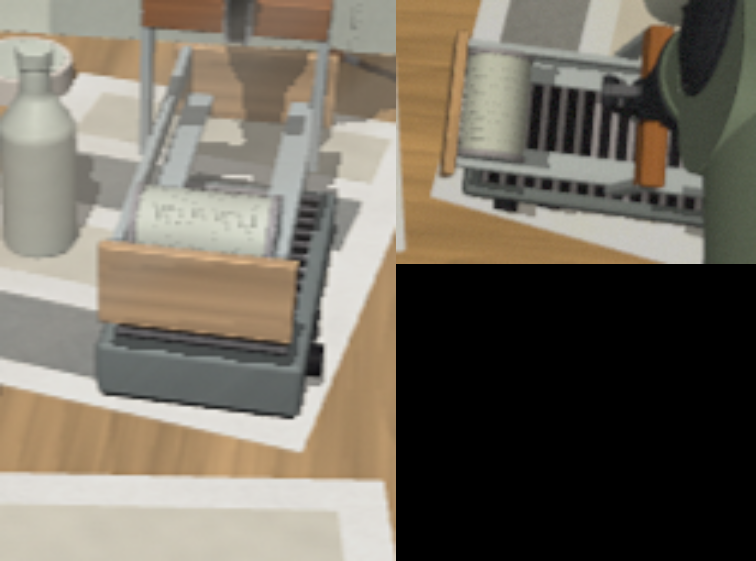

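Rack sits aligned above the dryer; the tin is still at the +y board (top view about (331,244), side about (322,157)), and the board corners match the predicted pixels to about 1 px. Now I'll make a tin tracker and a small dynamics model for the tilt pulses.

```bash
cat >> h.py <<'E'
def tin(verb=False):
    "tin y in the rack from upper outline in the side view, and from its left outline in the top view"
    g,R=rackpose(None);c=robot.capture("side");t=robot.capture("top");out=[]
    W=lambda x,y,z:g+R@(np.array([x,y,z])-[0,0,.1663])
    ys=np.linspace(-.13,.13,53)
    def edge(cam,y,x,sgn):   # tangent point of the tin's outline
        C=W(x,y,.065-y*y/5);o=ray(cam,(0,0))[0];v=R.T@(C-o);v[0]=0;v/=np.linalg.norm(v)
        return proj(cam,C+R@np.array([0,-v[2],v[1]])*.035*sgn)
    hs=cv2.cvtColor(c["frame"],cv2.COLOR_RGB2HSV);m=cv2.inRange(hs,(22,12,120),(60,45,255))
    for x in(-.03,-.015,0.,.015,.03):
        E=np.array([max((edge(c,y,x,k) for k in(1,-1)),key=lambda p:-p[1]) for y in ys])
        s=[m[int(round(v))+1:int(round(v))+6,int(round(u))].mean()/255 - m[int(round(v))-5:int(round(v))-0,int(round(u))].mean()/255 for u,v in E]
        i=int(np.argmax(s));out.append((ys[i],round(s[i],2)))
    if verb:print(out)
    ht=cv2.cvtColor(t["frame"],cv2.COLOR_RGB2HSV);mt=cv2.inRange(ht,(22,14,90),(60,60,255));o2=[]
    for x in(-.04,-.03,-.02):
        E=np.array([min((edge(t,y,x,k) for k in(1,-1)),key=lambda p:p[0]) for y in ys])
        s=[mt[int(round(v)),int(round(u))+1:int(round(u))+6].mean()/255-mt[int(round(v)),int(round(u))-5:int(round(u))].mean()/255 for u,v in E]
        i=int(np.argmax(s));o2.append((ys[i],round(s[i],2)))
    if verb:print(o2)
    return float(np.median([a for a,_ in out])),float(np.median([a for a,_ in o2]))
def sim(rows,y,v,th0,f=.014,lag=.08,n=12,bias=0.):
    "rows: tilt increments in units of 30 deg, 1/12 s each"
    th=cmd=th0;tr=[];dt=1/1200
    for r in list(rows)+[0]*n:
        for _ in range(100):
            cmd+=r*np.pi/6/100;d=(cmd-th)/lag;th+=d*dt
            a=6.5*(y/2.5-th-bias)
            if abs(v)<1e-3 and abs(a)<6.5*f: v=0;a=0
            else: a-=6.5*f*np.sign(v if abs(v)>1e-3 else a)
            v+=a*dt;y+=v*dt
            if y>.13:y=.13;v=min(v,0)
        tr.append((round(y*1000),round(v*1000)))
    return tr,th
E
python3 - <<'E'
from h import *
print(tin(True),tilt())
rows=[.02,.04,.05,.04,.02,0,0,0,-.03,-.05,-.04,-.0]
for f in(.010,.014,.018):print(sum(rows)*np.pi/6,sim(rows,.13,0,0,f))
E
```

```text
[(np.float64(0.13), np.float64(0.8)), (np.float64(0.13), np.float64(0.6)), (np.float64(0.125), np.float64(0.8)), (np.float64(0.125), np.float64(0.6)), (np.float64(0.13), np.float64(1.0))]
[(np.float64(0.13), np.float64(1.0)), (np.float64(0.125), np.float64(0.8)), (np.float64(0.13), np.float64(1.0))]
(0.13, 0.13) (np.float64(0.0001661790970963472), np.float64(-4.733391579193207e-05), np.float64(-2.9148451859400897))
0.02617993877991494 ([(130, 0), (130, 0), (130, 0), (130, 0), (130, -3), (129, -13), (128, -27), (125, -41), (121, -56), (116, -66), (110, -67), (105, -59), (100, -48), (97, -36), (94, -24), (93, -13), (92, -2), (92, -1), (92, 0), (92, 0), (92, 0), (92, 1), (92, 1), (92, 1)], 0.026179962966708787)
0.02617993877991494 ([(130, 0), (130, 0), (130, 0), (130, 0), (130, -2), (130, -10), (128, -21), (126, -33), (123, -45), (119, -53), (114, -50), (111, -39), (108, -24), (107, -8), (106, 0), (106, 1), (106, 2), (107, 3), (107, 5), (108, 6), (108, 8), (109, 10), (110, 12), (111, 14)], 0.026179962966708787)
0.02617993877991494 ([(130, 0), (130, 0), (130, 0), (130, 0), (130, -1), (130, -6), (129, -15), (127, -25), (125, -35), (121, -40), (118, -34), (116, -20), (115, -2), (115, 0), (115, 1), (115, 2), (115, 3), (116, 4), (116, 5), (117, 7), (117, 8), (118, 9), (119, 11), (120, 13)], 0.026179962966708787)
```

Emit:
carry_out([
  {"xyz": [0,0,0],"angular": [0.02,0,0],"fingers": 0},
  {"xyz": [0,0,0],"angular": [0.04,0,0],"fingers": 0},
  {"xyz": [0,0,0],"angular": [0.05,0,0],"fingers": 0},
  {"xyz": [0,0,0],"angular": [0.04,0,0],"fingers": 0},
  {"xyz": [0,0,0],"angular": [0.02,0,0],"fingers": 0},
  {"xyz": [0,0,0],"angular": [0,0,0],"fingers": 0},
  {"xyz": [0,0,0],"angular": [0,0,0],"fingers": 0},
  {"xyz": [0,0,0],"angular": [0,0,0],"fingers": 0},
  {"xyz": [0,0,0],"angular": [-0.02,0,0],"fingers": 0},
  {"xyz": [0,0,0],"angular": [-0.04,0,0],"fingers": 0},
  {"xyz": [0,0,0],"angular": [-0.03,0,0],"fingers": 0},
  {"xyz": [0,0,0],"angular": [0,0,0],"fingers": 0},
])

```text
time_s: 12.42
tcp_pos: [0.5384, -0.2056, 0.2715]
tcp_rot: [-3.1, 0.077, -0.002]
contact_force: [0.0, -0.4, -7.7]
gripper_width: 0.0208
finger_force: 88.5
```

```bash
python3 - <<'E'
from h import *
for i in range(2): print(tilt(),tin(True),robot.state()["time_s"])
E
```

```text
[(np.float64(0.10500000000000001), np.float64(0.8)), (np.float64(0.10500000000000001), np.float64(0.8)), (np.float64(0.10999999999999999), np.float64(0.8)), (np.float64(0.10500000000000001), np.float64(0.8)), (np.float64(0.10500000000000001), np.float64(1.0))]
[(np.float64(0.1), np.float64(0.8)), (np.float64(0.1), np.float64(0.8)), (np.float64(0.1), np.float64(1.0))]
(np.float64(0.04031169885709987), np.float64(0.0003172236449372589), np.float64(-2.8421545848081364)) (0.10500000000000001, 0.1) 12.5167
[(np.float64(0.1), np.float64(1.0)), (np.float64(0.10500000000000001), np.float64(1.0)), (np.float64(0.10999999999999999), np.float64(0.8)), (np.float64(0.10500000000000001), np.float64(0.8)), (np.float64(0.1), np.float64(1.0))]
[(np.float64(0.095), np.float64(0.8)), (np.float64(0.1), np.float64(0.8)), (np.float64(0.1), np.float64(1.0))]
(np.float64(0.04176792249468264), np.float64(0.0001477108908855074), np.float64(-2.8865873652687895)) (0.10500000000000001, 0.1) 12.6167
```

Emit:
carry_out([
  {"xyz": [0,0,0],"angular": [0,0,0],"fingers": 0},
  {"xyz": [0,0,0],"angular": [0,0,0],"fingers": 0},
  {"xyz": [0,0,0],"angular": [0,0,0],"fingers": 0},
  {"xyz": [0,0,0],"angular": [0,0,0],"fingers": 0},
  {"xyz": [0,0,0],"angular": [0,0,0],"fingers": 0},
  {"xyz": [0,0,0],"angular": [0,0,0],"fingers": 0},
])

```text
time_s: 13.12
tcp_pos: [0.5381, -0.2067, 0.2713]
tcp_rot: [-3.099, 0.08, -0.002]
contact_force: [0.7, 0.2, -7.2]
gripper_width: 0.0209
finger_force: 88.5
```

```bash
python3 - <<'E'
from h import *
print(tilt(),tin(),robot.state()["time_s"])
print(sim([.02,.04,.05,.04,.02,0,0,0,-.02,-.04,-.03,0],.13,0,0)[0][10:])
for rows in([.02,.03,.02,0,0,0,0,-.02,-.04,-.04,-.02,0],[.02,.03,.02,0,0,0,0,0,-.03,-.05,-.03,0]):
  for y0 in(.094,.1):
    for f in(.011,.014,.017):print(round(.042+sum(rows)*np.pi/6,3),y0,f,sim(rows,y0,0,.042,f,n=18)[0][4::2])
E
```

```text
(np.float64(0.04194259644670509), np.float64(-1.881516822390154e-05), np.float64(-2.9472747691972985)) (0.095, 0.095) 13.2167
[(114, -57), (109, -53), (105, -47), (101, -40), (98, -34), (96, -28), (93, -23), (92, -18), (90, -13), (90, -9), (89, -5), (89, 0), (89, 0), (89, 0)]
0.016 0.094 0.011 [(90, -37), (81, -73), (65, -108), (46, -121), (26, -116), (7, -115), (-12, -121), (-34, -136), (-58, -161), (-88, -198), (-125, -249), (-172, -318), (-233, -411)]
0.016 0.094 0.014 [(91, -31), (83, -63), (70, -94), (53, -101), (37, -89), (23, -78), (11, -73), (-1, -73), (-14, -78), (-28, -89), (-44, -106), (-64, -132), (-88, -166)]
0.016 0.094 0.017 [(91, -26), (85, -54), (74, -80), (60, -81), (48, -63), (39, -44), (33, -27), (30, -12), (29, 0), (29, 0), (29, 0), (29, 0), (29, 0)]
0.016 0.1 0.011 [(97, -33), (89, -65), (75, -97), (58, -105), (41, -94), (26, -86), (12, -83), (-2, -85), (-17, -95), (-34, -111), (-54, -135), (-79, -168), (-111, -214)]
0.016 0.1 0.014 [(97, -27), (91, -56), (79, -83), (64, -85), (52, -68), (42, -50), (35, -36), (30, -24), (26, -14), (25, -5), (25, 0), (25, 0), (25
[... 490 characters left out ...]
-166, -317), (-226, -409)]
0.021 0.094 0.017 [(91, -26), (85, -54), (73, -85), (58, -98), (42, -89), (28, -79), (15, -74), (3, -75), (-10, -80), (-24, -92), (-41, -110), (-61, -137), (-87, -173)]
0.021 0.1 0.011 [(97, -33), (89, -65), (75, -101), (56, -122), (35, -120), (15, -121), (-5, -130), (-28, -148), (-55, -177), (-88, -219), (-129, -276), (-181, -354), (-249, -457)]
0.021 0.1 0.014 [(97, -27), (91, -56), (79, -87), (62, -102), (46, -94), (31, -86), (17, -83), (3, -87), (-12, -96), (-30, -113), (-50, -138), (-76, -172), (-109, -220)]
0.021 0.1 0.017 [(98, -22), (92, -47), (82, -74), (69, -84), (56, -69), (46, -52), (38, -38), (33, -27), (29, -18), (27, -11), (26, -4), (25, 0), (25, 0)]
```

```bash
python3 - <<'E'
from h import *
print(tilt(),tin(),robot.state()["time_s"])
for rows in([.02,.02,.01,0,-.02,-.04,-.02,0],[.02,.03,0,0,-.03,-.04,-.02,.01],[.02,.03,.01,0,-.03,-.05,-.02,.01]):
    for y0,f in((.093,.012),(.093,.015),(.097,.015),(.097,.018)):print(round(.042+sum(rows)*np.pi/6,3),y0,f,sim(rows,y0,0,.042,f,n=18)[0][4::2])
E
```

```text
(np.float64(0.041920784372571546), np.float64(4.140332437833124e-05), np.float64(-2.944632671639033)) (0.095, 0.095) 13.3167
0.026 0.093 0.012 [(90, -23), (86, -28), (82, -12), (82, 0), (82, 0), (82, 0), (82, 0), (82, 0), (82, 0), (82, 0), (82, 0)]
0.026 0.093 0.015 [(91, -17), (88, -18), (86, 0), (86, 0), (86, 0), (86, 0), (86, 0), (86, 0), (86, 0), (86, 0), (86, 0)]
0.026 0.097 0.015 [(96, -15), (93, -13), (92, 0), (92, 0), (92, 0), (92, 0), (92, 0), (92, 0), (92, 0), (92, 0), (92, 0)]
0.026 0.097 0.018 [(96, -10), (94, -5), (94, 0), (94, 0), (94, 0), (94, 0), (94, 0), (94, 0), (94, 0), (94, 0), (94, 0)]
0.026 0.093 0.012 [(90, -26), (85, -26), (82, -7), (82, 0), (82, 0), (82, 0), (82, 0), (82, 0), (82, 0), (82, 0), (82, 0)]
0.026 0.093 0.015 [(91, -20), (87, -16), (86, 0), (86, 0), (86, 0), (86, 0), (86, 0), (86, 0), (86, 0), (86, 0), (86, 0)]
0.026 0.097 0.015 [(95, -17), (92, -12), (92, 0), (92, 0), (92, 0), (92, 0), (92, 0), (92, 0), (92, 0), (92, 0), (92, 0)]
0.026 0.097 0.018 [(96, -12), (94, -3), (94, 0), (94, 0), (94, 0), (94, 0), (94, 0), (94, 0), (94, 0), (94, 0), (94, 0)]
0.026 0.093 0.012 [(89, -30), (84, -35), (79, -17), (78, 0), (78, 0), (78, 0), (78, 0), (78, 0), (78, 0), (78, 0), (78, 0)]
0.026 0.093 0.015 [(90, -24), (86, -25), (83, -3), (83, 0), (83, 0), (83, 0), (83, 0), (83, 0), (83, 0), (83, 0), (83, 0)]
0.026 0.097 0.015 [(95, -21), (91, -20), (89, 0), (89, 0), (89, 0), (89, 0), (89, 0), (89, 0), (89, 0), (89, 0), (89, 0)]
0.026 0.097 0.018 [(95, -16), (93, -11), (92, 0), (92, 0), (92, 0), (92, 0), (92, 0), (92, 0), (92, 0), (92, 0), (92, 0)]
```

```bash
python3 - <<'E'
from h import *
for rows in([.02,.03,.02,0,0,-.03,-.05,-.03,.01,0],[.02,.03,.02,0,0,-.04,-.06,-.03,.02,.01]):
    for y0,f in((.093,.012),(.093,.015),(.097,.015),(.097,.018)):print(round(.042+sum(rows)*np.pi/6,3),y0,f,sim(rows,y0,0,.042,f,n=18)[0][4::2])
E
```

```text
0.026 0.093 0.012 [(89, -36), (81, -62), (70, -59), (61, -47), (54, -38), (48, -31), (44, -27), (39, -25), (35, -24), (31, -25), (27, -28), (22, -33)]
0.026 0.093 0.015 [(90, -30), (83, -53), (74, -45), (68, -28), (65, -11), (64, 0), (64, 0), (64, 0), (64, 0), (64, 0), (64, 0), (64, 0)]
0.026 0.097 0.015 [(94, -27), (88, -48), (80, -38), (76, -17), (74, 0), (74, 0), (74, 0), (74, 0), (74, 0), (74, 0), (74, 0), (74, 0)]
0.026 0.097 0.018 [(95, -22), (90, -39), (84, -24), (82, 0), (82, 0), (82, 0), (82, 0), (82, 0), (82, 0), (82, 0), (82, 0), (82, 0)]
0.026 0.093 0.012 [(89, -36), (81, -60), (71, -47), (65, -30), (61, -18), (59, -7), (59, 0), (59, 0), (59, 0), (59, 0), (59, 0), (59, 0)]
0.026 0.093 0.015 [(90, -30), (83, -50), (75, -33), (72, -10), (72, 0), (72, 0), (72, 0), (72, 0), (72, 0), (72, 0), (72, 0), (72, 0)]
0.026 0.097 0.015 [(94, -27), (88, -45), (82, -26), (80, 0), (80, 0), (80, 0), (80, 0), (80, 0), (80, 0), (80, 0), (80, 0), (80, 0)]
0.026 0.097 0.018 [(95, -22), (90, -36), (85, -12), (85, 0), (85, 0), (85, 0), (85, 0), (85, 0), (85, 0), (85, 0), (85, 0), (85, 0)]
```

Second pulse variant, robust.

Emit:
carry_out([
  {"xyz": [0,0,0],"angular": [0.02,0,0],"fingers": 0},
  {"xyz": [0,0,0],"angular": [0.03,0,0],"fingers": 0},
  {"xyz": [0,0,0],"angular": [0.02,0,0],"fingers": 0},
  {"xyz": [0,0,0],"angular": [0,0,0],"fingers": 0},
  {"xyz": [0,0,0],"angular": [0,0,0],"fingers": 0},
  {"xyz": [0,0,0],"angular": [-0.04,0,0],"fingers": 0},
  {"xyz": [0,0,0],"angular": [-0.06,0,0],"fingers": 0},
  {"xyz": [0,0,0],"angular": [-0.03,0,0],"fingers": 0},
  {"xyz": [0,0,0],"angular": [0.02,0,0],"fingers": 0},
  {"xyz": [0,0,0],"angular": [0.01,0,0],"fingers": 0},
  {"xyz": [0,0,0],"angular": [0,0,0],"fingers": 0},
  {"xyz": [0,0,0],"angular": [0,0,0],"fingers": 0},
])

```text
time_s: 14.32
tcp_pos: [0.538, -0.2071, 0.2712]
tcp_rot: [-3.114, 0.081, -0.001]
contact_force: [0.2, 0.4, -7.6]
gripper_width: 0.0205
finger_force: 88.6
```

```bash
python3 - <<'E'
from h import *
for i in range(3):print(tilt()[0],tin(),robot.state()["time_s"])
E
```

```text
0.02652025697579436 (0.04000000000000001, 0.07500000000000001) 14.4167
0.026410953010526907 (0.04000000000000001, 0.07500000000000001) 14.5167
0.02632808143238651 (0.04000000000000001, 0.07500000000000001) 14.6167
```

```bash
python3 - <<'E'
from h import *
print(tin(True))
c=robot.capture("side");t=robot.capture("top")
x=cv2.resize(c["frame"][90:220,260:380],None,fx=3.3,fy=3.3);y=cv2.resize(t["frame"][200:310,290:440],None,fx=2.4,fy=2.4)
y=cv2.copyMakeBorder(y,0,len(x)-len(y),0,0,cv2.BORDER_CONSTANT)
cv2.imwrite("pics/g.png",np.hstack([x,y])[:,:,::-1])
E
```

```text
[(np.float64(0.07999999999999999), np.float64(1.0)), (np.float64(0.065), np.float64(0.6)), (np.float64(0.03), np.float64(0.8)), (np.float64(0.035), np.float64(0.8)), (np.float64(0.07999999999999999), np.float64(1.0))]
[(np.float64(0.07), np.float64(0.8)), (np.float64(0.07500000000000001), np.float64(1.0)), (np.float64(0.07500000000000001), np.float64(1.0))]
(0.065, 0.07500000000000001)
```

View pics/g.png

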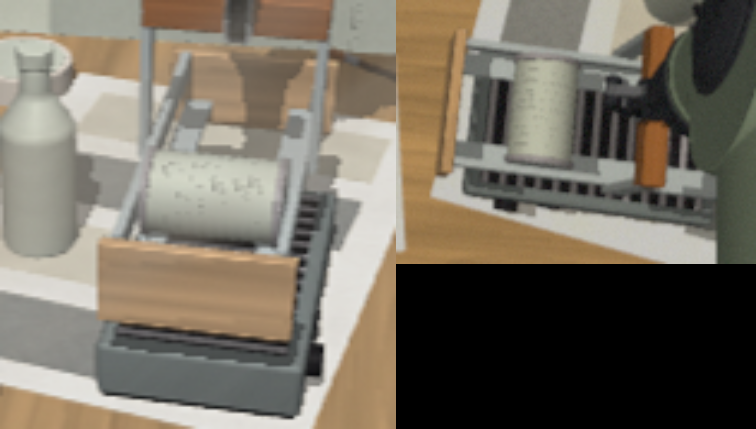

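The tin rests at about y = 75 mm: the top crop shows it at (543,110), and the side reading was confused by the beige mat. From here I'll rely on the top view.

```bash
python3 - <<'E'
from h import *
print("check",[sim([.02,.03,.02,0,0,-.04,-.06,-.03,.02,.01],.095,0,.042,f)[0][-1] for f in(.012,.014,.016)])
for rows in([.03,.04,.02,0,0,-.04,-.06,-.03,.02,.01],[.03,.04,.02,0,0,0,-.05,-.06,-.03,.02,0]):
    for y0,f in((.073,.012),(.073,.014),(.077,.012),(.077,.014),(.077,.016)):print(round(.026+sum(rows)*np.pi/6,3),y0,f,sim(rows,y0,0,.026,f,n=18)[0][4::2])
E
```

```text
check [(65, 0), (73, 0), (78, 0)]
0.021 0.073 0.012 [(69, -37), (60, -64), (50, -54), (42, -40), (37, -32), (32, -27), (28, -23), (24, -22), (20, -22), (17, -23), (12, -26), (8, -31)]
0.021 0.073 0.014 [(70, -34), (62, -57), (53, -45), (47, -27), (43, -15), (42, -3), (42, 0), (42, 0), (42, 0), (42, 0), (42, 0), (42, 0)]
0.021 0.077 0.012 [(74, -34), (65, -59), (56, -47), (50, -30), (46, -18), (44, -8), (43, 0), (43, 0), (43, 0), (43, 0), (43, 0), (43, 0)]
0.021 0.077 0.014 [(74, -31), (67, -53), (59, -38), (54, -17), (53, 0), (53, 0), (53, 0), (53, 0), (53, 0), (53, 0), (53, 0), (53, 0)]
0.021 0.077 0.016 [(74, -27), (68, -47), (61, -29), (58, -5), (58, 0), (58, 0), (58, 0), (58, 0), (58, 0), (58, 0), (58, 0), (58, 0)]
0.01 0.073 0.012 [(69, -37), (60, -73), (47, -80), (35, -62), (26, -47), (19, -36), (13, -27), (9, -21), (7, -15), (4, -11), (3, -8), (2, -5), (1, -2)]
0.01 0.073 0.014 [(70, -34), (61, -66), (49, -71), (39, -49), (33, -30), (29, -13), (28, 0), (28, 0), (28, 0), (28, 0), (28, 0), (28, 0), (28, 0)]
0.01 0.077 0.012 [(74, -34), (65, -68), (53, -73), (42, -52), (35, -34), (31, -17), (29, -3), (29, 0), (29, 0), (29, 0), (29, 0), (29, 0), (29, 0)]
0.01 0.077 0.014 [(74, -31), (66, -62), (55, -64), (47, -39), (42, -16), (41, 0), (41, 0), (41, 0), (41, 0), (41, 0), (41, 0), (41, 0), (41, 0)]
0.01 0.077 0.016 [(74, -27), (67, -56), (58, -55), (51, -27), (48, 0), (48, 0), (48, 0), (48, 0), (48, 0), (48, 0), (48, 0), (48, 0), (48, 0)]
```

Emit:
carry_out([
  {"xyz": [0,0,0],"angular": [0.03,0,0],"fingers": 0},
  {"xyz": [0,0,0],"angular": [0.04,0,0],"fingers": 0},
  {"xyz": [0,0,0],"angular": [0.02,0,0],"fingers": 0},
  {"xyz": [0,0,0],"angular": [0,0,0],"fingers": 0},
  {"xyz": [0,0,0],"angular": [0,0,0],"fingers": 0},
  {"xyz": [0,0,0],"angular": [0,0,0],"fingers": 0},
  {"xyz": [0,0,0],"angular": [-0.05,0,0],"fingers": 0},
  {"xyz": [0,0,0],"angular": [-0.06,0,0],"fingers": 0},
  {"xyz": [0,0,0],"angular": [-0.03,0,0],"fingers": 0},
  {"xyz": [0,0,0],"angular": [0.02,0,0],"fingers": 0},
  {"xyz": [0,0,0],"angular": [0,0,0],"fingers": 0},
  {"xyz": [0,0,0],"angular": [0,0,0],"fingers": 0},
])

```text
time_s: 15.82
tcp_pos: [0.5381, -0.2069, 0.2713]
tcp_rot: [-3.13, 0.081, -0.0]
contact_force: [0.9, 0.3, -7.9]
gripper_width: 0.0207
finger_force: 88.7
```

```bash
python3 - <<'E'
from h import *
for i in range(3):print(tilt()[0],tin(i==2),robot.state()["time_s"])
for rows in([.03,.04,.02,0,-.04,-.05,-.03,.01],[.03,.04,.02,0,0,-.04,-.05,-.04,.01,.01],[.03,.04,.02,0,0,0,-.05,-.06,-.03,.03]):
    for y0,f in((.045,.0145),(.04,.0145),(.035,.0145),(.035,.012)):print(round(.01+sum(rows)*np.pi/6,3),y0,f,sim(rows,y0,0,.01,f,n=18)[0][4::4])
E
```

```text
0.010861367117128876 (0.04500000000000001, 0.04500000000000001) 15.9167
0.01070108689156694 (0.04500000000000001, 0.04500000000000001) 16.0167
[(np.float64(0.04000000000000001), np.float64(0.8)), (np.float64(0.04999999999999999), np.float64(1.0)), (np.float64(0.024999999999999994), np.float64(0.8)), (np.float64(0.04000000000000001), np.float64(1.0)), (np.float64(0.04500000000000001), np.float64(1.0))]
[(np.float64(0.04500000000000001), np.float64(1.0)), (np.float64(0.04500000000000001), np.float64(1.0)), (np.float64(0.04500000000000001), np.float64(1.0))]
0.010662429584158238 (0.04000000000000001, 0.04500000000000001) 16.1167
-0.0 0.045 0.0145 [(43, -23), (37, 0), (37, 1), (38, 3), (39, 6), (42, 11)]
-0.0 0.04 0.0145 [(37, -26), (30, -2), (30, 0), (30, 0), (30, 0), (30, 0)]
-0.0 0.035 0.0145 [(32, -30), (22, -11), (22, 0), (22, 0), (22, 0), (22, 0)]
-0.0 0.035 0.012 [(31, -34), (19, -23), (17, 0), (17, 0), (17, 0), (17, 0)]
-0.0 0.045 0.0145 [(43, -25), (31, -24), (29, 0), (29, 0), (29, 0), (29, 0)]
-0.0 0.04 0.0145 [(37, -28), (24, -32), (20, 0), (20, 0), (20, 0), (20, 0)]
-0.0 0.035 0.0145 [(32, -31), (16, -41), (10, 0), (10, 0), (10, 0), (10, 0)]
-0.0 0.035 0.012 [(31, -36), (13, -53), (2, -18), (0, 0), (0, 0), (0, 0)]
-0.0 0.045 0.0145 [(43, -25), (28, -48), (21, 0), (21, 0), (21, 0), (21, 0)]
-0.0 0.04 0.0145 [(37, -28), (20, -56), (10, -10), (9, 0), (9, 0), (9, 0)]
-0.0 0.035 0.0145 [(32, -31), (13, -65), (-2, -26), (-6, 0), (-6, 0), (-6, 0)]
-0.0 0.035 0.012 [(31, -36), (10, -77), (-11, -48), (-24, -36), (-36, -35), (-49, -45)]
```

Emit:
carry_out([
  {"xyz": [0,0,0],"angular": [0.03,0,0],"fingers": 0},
  {"xyz": [0,0,0],"angular": [0.04,0,0],"fingers": 0},
  {"xyz": [0,0,0],"angular": [0.02,0,0],"fingers": 0},
  {"xyz": [0,0,0],"angular": [0,0,0],"fingers": 0},
  {"xyz": [0,0,0],"angular": [0,0,0],"fingers": 0},
  {"xyz": [0,0,0],"angular": [0,0,0],"fingers": 0},
  {"xyz": [0,0,0],"angular": [-0.05,0,0],"fingers": 0},
  {"xyz": [0,0,0],"angular": [-0.06,0,0],"fingers": 0},
  {"xyz": [0,0,0],"angular": [-0.03,0,0],"fingers": 0},
  {"xyz": [0,0,0],"angular": [0.03,0,0],"fingers": 0},
  {"xyz": [0,0,0],"angular": [0,0,0],"fingers": 0},
  {"xyz": [0,0,0],"angular": [0,0,0],"fingers": 0},
])

```text
time_s: 17.12
tcp_pos: [0.538, -0.207, 0.2713]
tcp_rot: [-3.14, 0.082, 0.0]
contact_force: [0.3, 0.2, -6.9]
gripper_width: 0.0209
finger_force: 88.8
```

```bash
python3 - <<'E'
from h import *
for i in range(3):print(tilt()[0],tin(i>0),robot.state()["time_s"])
c=robot.capture("side");t=robot.capture("top")
x=cv2.resize(c["frame"][90:220,260:380],None,fx=3.3,fy=3.3);y=cv2.resize(t["frame"][200:310,290:440],None,fx=2.4,fy=2.4)
y=cv2.copyMakeBorder(y,0,len(x)-len(y),0,0,cv2.BORDER_CONSTANT)
cv2.imwrite("pics/i.png",np.hstack([x,y])[:,:,::-1])
for rows in([.03,.04,.0,0,-.04,-.03],[.03,.04,.02,-.02,-.04,-.03],[.03,.04,.02,0,-.04,-.05]):
    for y0,f in((.028,.0145),(.022,.0145),(.017,.0145),(.017,.012)):print(round(sum(rows)*np.pi/6,3),y0,f,sim(rows,y0,0,.0,f,n=18)[0][4::4])
E
```

```text
0.0004614213883583942 (0.024999999999999994, 0.024999999999999994) 17.2167
[(np.float64(0.024999999999999994), np.float64(1.0)), (np.float64(0.024999999999999994), np.float64(1.0)), (np.float64(0.024999999999999994), np.float64(1.0)), (np.float64(0.024999999999999994), np.float64(1.0)), (np.float64(0.024999999999999994), np.float64(1.0))]
[(np.float64(0.024999999999999994), np.float64(1.0)), (np.float64(0.024999999999999994), np.float64(1.0)), (np.float64(0.01999999999999999), np.float64(1.0))]
0.00023400520087898924 (0.024999999999999994, 0.024999999999999994) 17.3167
[(np.float64(0.024999999999999994), np.float64(1.0)), (np.float64(0.024999999999999994), np.float64(1.0)), (np.float64(0.024999999999999994), np.float64(1.0)), (np.float64(0.024999999999999994), np.float64(1.0)), (np.float64(0.01999999999999999), np.float64(0.8))]
[(np.float64(0.01999999999999999), np.float64(0.8)), (np.float64(0.024999999999999994), np.float64(1.0)), (np.float64(0.024999999999999994), np.float64(1.0))]
0.00014524125958385723 (0.024999999999999994, 0.024999999999999994) 17.4167
0.0 0.028 0.0145 [(27, -9), (26, 0), (26, 0), (26, 0), (26, 0)]
0.0 0.022 0.0145 [(21, -12), (19, 0), (19, 0), (19, 0), (19, 0)]
0.0 0.017 0.0145 [(15, -16), (12, 0), (12, 0), (12, 0), (12, 0)]
0.0 0.017 0.012 [(15, -20), (10, -2), (10, 0), (10, 0), (10, 0)]
0.0 0.028 0.0145 [(27, -14), (25, 0), (25, 0), (25, 0), (25, 0)]
0.0 0.022 0.0145 [(20, -17), (17, 0), (17, 0), (17, 0), (17, 0)]
0.0 0.017 0.0145 [(15, -21), (10, 0), (10, 0), (10, 0), (10, 0)]
0.0 0.017 0.012 [(14, -25), (7, -9), (7, 0), (7, 0), (7, 0)]
-0.0 0.028 0.0145 [(26, -18), (22, 0), (22, 0), (22, 0), (22, 0)]
-0.0 0.022 0.0145 [(20, -22), (14, -2), (14, 0), (14, 0), (14, 0)]
-0.0 0.017 0.0145 [(15, -25), (7, -11), (6, 0), (6, 0), (6, 0)]
-0.0 0.017 0.012 [(14, -29), (4, -22), (1, 0), (1, 0), (1, 0)]
```

View pics/i.png

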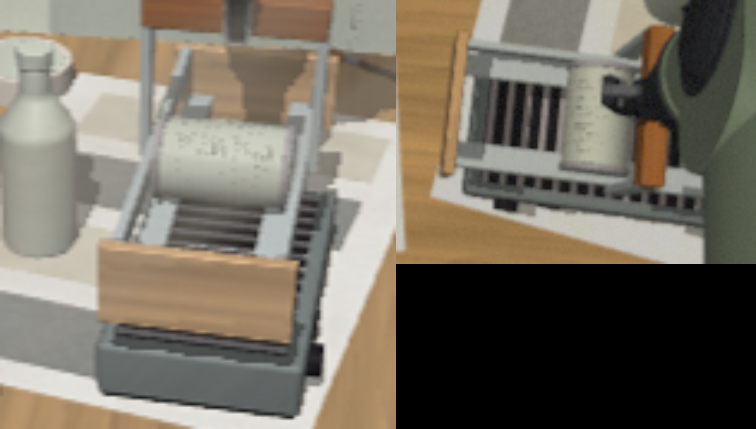

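The tin now rests about 24 mm short of the middle with the rack level (side crop (225,165), top crop (597,115)). One more pulse.

```bash
python3 - <<'E'
from h import *
for rows in([.03,.04,.02,0,0,-.04,-.05],[.03,.04,.02,0,0,0,-.04,-.06,-.02,.03],[.03,.04,.02,0,0,0,-.04,-.05]):
    for y0,f in((.026,.016),(.026,.0145),(.022,.0145),(.022,.013)):print(round(sum(rows)*np.pi/6,3),y0,f,sim(rows,y0,0,.0,f,n=18)[0][4::4])
E
```

```text
-0.0 0.026 0.016 [(24, -19), (16, -16), (15, 0), (15, 0), (15, 0), (15, 0)]
-0.0 0.026 0.0145 [(24, -21), (14, -22), (12, 0), (12, 0), (12, 0), (12, 0)]
-0.0 0.022 0.0145 [(20, -23), (8, -29), (4, 0), (4, 0), (4, 0), (4, 0)]
-0.0 0.022 0.013 [(20, -26), (7, -35), (0, -6), (0, 0), (0, 0), (0, 0)]
0.0 0.026 0.016 [(24, -19), (12, -37), (8, 0), (8, 0), (8, 0), (8, 0)]
0.0 0.026 0.0145 [(24, -21), (11, -43), (4, -1), (4, 0), (4, 0), (4, 0)]
0.0 0.022 0.0145 [(20, -23), (5, -50), (-5, -14), (-6, 0), (-6, 0), (-6, 0)]
0.0 0.022 0.013 [(20, -26), (3, -56), (-10, -27), (-16, -10), (-17, 0), (-17, 0)]
-0.0 0.026 0.016 [(24, -19), (12, -40), (5, -2), (5, 0), (5, 0), (5, 0)]
-0.0 0.026 0.0145 [(24, -21), (11, -46), (1, -14), (0, 0), (0, 0), (0, 0)]
-0.0 0.022 0.0145 [(20, -23), (5, -52), (-8, -27), (-14, -5), (-14, 0), (-14, 0)]
-0.0 0.022 0.013 [(20, -26), (3, -59), (-13, -39), (-24, -27), (-32, -24), (-40, -27)]
```

Middle variant.

Emit:
carry_out([
  {"xyz": [0,0,0],"angular": [0.03,0,0],"fingers": 0},
  {"xyz": [0,0,0],"angular": [0.04,0,0],"fingers": 0},
  {"xyz": [0,0,0],"angular": [0.02,0,0],"fingers": 0},
  {"xyz": [0,0,0],"angular": [0,0,0],"fingers": 0},
  {"xyz": [0,0,0],"angular": [0,0,0],"fingers": 0},
  {"xyz": [0,0,0],"angular": [0,0,0],"fingers": 0},
  {"xyz": [0,0,0],"angular": [-0.04,0,0],"fingers": 0},
  {"xyz": [0,0,0],"angular": [-0.06,0,0],"fingers": 0},
  {"xyz": [0,0,0],"angular": [-0.02,0,0],"fingers": 0},
  {"xyz": [0,0,0],"angular": [0.03,0,0],"fingers": 0},
  {"xyz": [0,0,0],"angular": [0,0,0],"fingers": 0},
  {"xyz": [0,0,0],"angular": [0,0,0],"fingers": 0},
])

```text
time_s: 18.52
tcp_pos: [0.538, -0.207, 0.2713]
tcp_rot: [-3.14, 0.082, -0.0]
contact_force: [0.5, 0.3, -8.1]
gripper_width: 0.021
finger_force: 88.8
```

```bash
python3 - <<'E'
from h import *
for i in range(4):print(tilt()[0],tin(i>2),robot.state()["time_s"])
E
```

```text
0.0005108943748557068 (0.0050000000000000044, 0.0) 18.6167
0.0002603476228815066 (0.0050000000000000044, 0.0) 18.7167
0.0001884204973229797 (0.0050000000000000044, 0.0) 18.8167
[(np.float64(0.0050000000000000044), np.float64(1.0)), (np.float64(0.0050000000000000044), np.float64(1.0)), (np.float64(0.0), np.float64(1.0)), (np.float64(0.0050000000000000044), np.float64(1.0)), (np.float64(0.0), np.float64(1.0))]
[(np.float64(0.0), np.float64(0.8)), (np.float64(0.0), np.float64(1.0)), (np.float64(0.0), np.float64(1.0))]
0.00014414722461513835 (0.0050000000000000044, 0.0) 18.9167
```

Tin is at rest within about 3 mm of the middle. Hold and monitor for 6 s (time passes during camera calls).

```bash
python3 - <<'E'
from h import *
for i in range(60):
    r=tin()
    if i%10==9:print(r,tilt()[0].round(4),robot.state()["time_s"])
c=robot.capture("side");t=robot.capture("top")
x=cv2.resize(c["frame"][90:220,260:380],None,fx=3.3,fy=3.3);y=cv2.resize(t["frame"][200:310,290:440],None,fx=2.4,fy=2.4)
y=cv2.copyMakeBorder(y,0,len(x)-len(y),0,0,cv2.BORDER_CONSTANT)
cv2.imwrite("pics/j.png",np.hstack([x,y])[:,:,::-1]);print(robot.state()["tcp_pos"],robot.state()["gripper_width"])
E
```

```text
(0.0050000000000000044, 0.0) 0.0 19.9167
(0.0050000000000000044, 0.0) 0.0 20.9167
(0.0050000000000000044, 0.0) -0.0 21.9167
(0.0050000000000000044, 0.0) 0.0 22.9167
(0.0050000000000000044, 0.0) 0.0 23.9167
(0.0050000000000000044, 0.0) 0.0 24.9167
[ 0.53812604 -0.20662624  0.27130651] 0.021299413485456508
```

View pics/j.png

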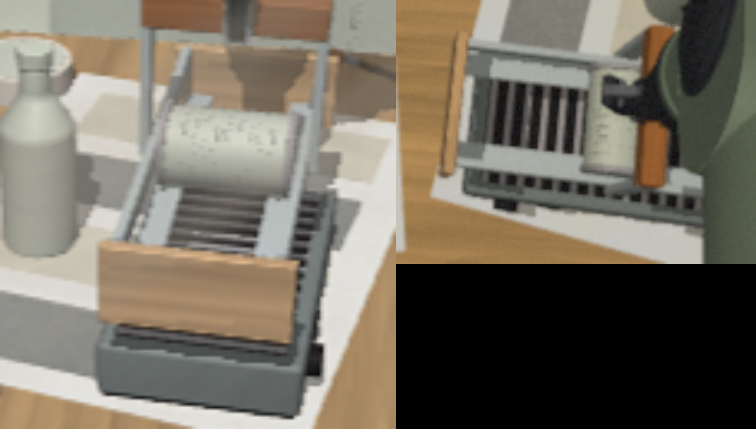

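The tin sits still under the handle (side crop (230,150)), and it has stayed there for over 6 s with the rack level over the dryer. Handing in.

```bash
python3 -c "
from cell import robot
print(robot.finish_job())"
```

```text
the job is handed in; nothing more can be done
None
```

The job is handed in: the rack is held level about 4–5 cm above the dryer grille and lined up with it, and the tin has been at rest within about 5 mm of the middle for over 6 s, with nothing else touched.

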